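# Nest three planters on the plaster bat

## Robot

A 6-joint arm with a two-finger parallel gripper is mounted at the origin on the work surface. World frame = base frame: x ahead of the robot, y to its left, z up, the work surface at z = 0. Lengths are in mm, angles in rad, forces in N, time in s.
With the tool pointing down it reaches from about 250 to 850 mm from the base axis. Payload 12.5 kg.
Tool frame: the origin (TCP) lies midway between the tips of the shut fingers; the grasp point (between the pads) lies behind it (ctrl.grasp_offset is the z of the grasp point in the tool frame, in mm); z points along the fingers, y is the line along which they close (so a half turn about z gives the same grasp; the last joint's range is limited). The gripper opens to 93 mm and grips with 3 to 60 N. Pads are 15 mm wide; open, the fingers measure 128 mm over their backs; the gripper's body (75 mm by 188 mm) begins 65 mm behind the grasp point.
Start: joints at [-1.189, 0.351, 1.652, -0, 1.139, -0.085], TCP at [247.533, -491.133, 218.633] pointing down, gripper open.
Joint ranges: [-2.75, 2.75], [-0.79, 2.1], [0.01, 2.65], [-1.57, 4.71], [0.07, 3.14], [-2.87, 2.87]. Speed limits (rad/s): [2.22, 2.22, 2.79, 3.14, 3.14, 3.14].

## Interface

Orientations are given as a 3x3 rotation matrix whose columns are the frame's x, y, z axes.
In Python, from station import ctrl gives the robot as it stands.
- The arm moves only by the shell command python3 -m crank 'ROWS' [FORCE]. ROWS is JSON, one flat list of numbers, 7 for each row, row after row: the shift along the tool's x, y, z normalised to -1 to 1, where 1 is 150 mm, then the turn, a rotation vector about the tool's x, y, z normalised to -1 to 1, where 1 is 90 degrees, then the opening, from 0 (shut) to 1 (fully open). A call has 1 to 20 rows; each row is the pose to reach, as a shift and turn from the pose commanded when the call began, along the tool's axes at that moment; what a row does not reach only later rows make up. A row lasts 1/12 s, in which the tool goes at most 41.7 mm and 7.16 degrees, less where a joint would pass 70% of its speed; a pose out of reach is approached as far as the arm can. A call with a number of a shift or a turn outside -1 to 1 is refused whole. A call with a gripper value outside its range is refused whole. The fingers move at their own pace and stop on an object; FORCE is the grip in N (left out, the last holds). Time passes only in rows, so rows that repeat a pose let the fingers close. It gives the time, the measured TCP pose, the force, the opening and the grip force at its end, in the units of the state.
- ctrl.observe(): the state, without advancing time (a new reading comes with each control period).
- ctrl.get_image(name): name is "scene" or "top" or "wrist"; returns the picture (480x640x3 uint8, blue, green, red); there is no depth.
- ctrl.camera_params(name): a dict with "fx", "fy", "cx", "cy" (pixels), "world_from_camera" (4x4, takes a point from camera to world coordinates); the wrist camera has in their place "tool_from_camera" (4x4, takes a point from camera to tool coordinates, whose origin is the TCP and whose axes are the flange's). Camera axes: x right, y down, z forward; pixel columns grow to the right and rows downward; lengths in mm; the calibration is good to about 2 mm. A picture is of the moment at which its call begins: read the wrist's pose just before it. camera_params takes no time and is no camera call.
- ctrl.hand_in(): hands the job in; it is judged then, once.
Trained networks look in the newest picture that a camera, given by its name, has taken for a name from the list of things; names that differ only in an ending like _2 or _b are one class to them, and where a whole thing is asked for, a point or a joint stands for the part that bears it (a point fixed in the world has none). Each returns a list of dicts, best first, with "confidence" (0 to 1); they miss things now and then, are a little off and sometimes report something else, mostly with a low value. They report only what shows in the picture. A call takes as long as a camera call.
- ctrl.search_frame(query, camera): "xyz" ([x, y, z] in mm, in the coordinates of the camera as it stood for that picture, good to about 4 mm: the middle of the surface that is visible of it).
The state is a dict: "clock": time; "joints": joint angles; "joint_velocities": joint speeds; "joint_efforts": joint torques, N m; "position": TCP position; "tcp_rot": TCP orientation; "ft_force": force on the tool from outside, world axes, zero at the start; "torque": the same for the moment, N m; "opening": finger opening in mm; "grasp_force": force on a finger pad.
Only numpy, scipy, OpenCV 4.12 (cv2) and the standard library are available. Lean on these libraries where they do the work, as an engineer would, in place of code of your own. Each camera call takes 0.05 s, during which the arm holds its last target. There are 200 camera calls.

## Task

Build one stack of the three flower pots on the round plaster bat, from the bottom up and one pot at a time: first stand the bare terracotta pot inside the dark ring marked on the bat, then nest the white pot fully down into it, then nest the blue pot fully down into the white one. Keep the pots upright and lower them gently into place, without dropping them or pressing hard. Leave the bowl, the jar and the brush where they are.

Things in the scene. Friction and masses are not known exactly. Their poses are not given: they have to be found in the camera images.
- terracotta_pot: orange-brown unglazed flower pot, open on top, 76 mm high. Upper 26 mm: upright collar, 68 mm outside diameter (grip here), 61 mm mouth. Below: body tapering from 57 to 37 mm diameter at the foot. Origin: centre of underside, z up. Nested fully, a pot's collar rests on the rim below: its origin is 26 mm above that of the lower pot
- white_pot: white glazed flower pot, open on top, 76 mm high. Upper 26 mm: upright collar, 68 mm outside diameter (grip here), 61 mm mouth. Below: body tapering from 57 to 37 mm diameter at the foot. Origin: centre of underside, z up. Same shape as the other pots, about 150 g
- blue_pot: blue glazed flower pot, open on top, 76 mm high. Upper 26 mm: upright collar, 68 mm outside diameter (grip here), 61 mm mouth. Below: body tapering from 57 to 37 mm diameter at the foot. Origin: centre of underside, z up. Same shape as the other pots, about 150 g
- bat: fixed off-white plaster disc lying on the bench, 180 mm diameter, 25 mm thick, with a thin dark ring (80 mm inside diameter) marked flush on its top around the centre. Origin: centre of the underside; its top is at z = +25 mm
- jar: bystander: closed amber glass jar with black cap, 60 mm diameter, 90 mm high. Origin: centre of the underside
- bowl: bystander: small green bowl, 110 mm diameter at the rim, 50 mm high. Origin: centre of the underside
- brush: bystander: brush 170 mm long lying flat on the bench. Origin: centre of its underside, x along its length

How it is judged:
By the outcome, as a careful person would: the job done as asked, in the order asked, and still so for the second after the job is handed in, with the robot touching nothing.
It also fails if it takes over 72 s, if anything falls off the work surface, if the arm or the gripper's body presses on something with over 40 N, if the wrist force passes 120 N, or if a joint passes its speed limit or range.

## Working session

There is one attempt and no reset: what is moved stays moved. The work goes in short steps, Python scripts to look and compute and a shell command to move; the robot and the scene stay as the last step left them, time stands still between calls to the robot, and variables do not carry over. Pictures are saved under pics/ and viewed, at most 10 in all, crops included, and the job is handed in when it is done.

```bash
mkdir -p pics; ls; cat > h.py <<'E'
from station import ctrl
import numpy as np, cv2
def T(cam,st=None):
    p=ctrl.camera_params(cam)
    if 'world_from_camera' in p: return p,np.array(p['world_from_camera'])
    st=st or ctrl.observe()
    M=np.eye(4);M[:3,:3]=st['tcp_rot'];M[:3,3]=st['position']
    return p,M@np.array(p['tool_from_camera'])
E
python3 - <<'E'
from h import *
print(ctrl.grasp_offset, ctrl.observe())
for c in ['scene','top']:
    im=ctrl.get_image(c); cv2.imwrite(f'pics/{c}0.png',im)
    p,M=T(c); print(c,p['fx'],p['cx'],p['cy'],M.round(3).tolist())
    for n in ['terracotta_pot','white_pot','blue_pot','bat','jar','bowl','brush']:
        for d in ctrl.search_frame(n,c)[:2]:
            x=np.array(d['xyz']); print(n,round(d['confidence'],2),(M[:3,:3]@x+M[:3,3]).round(),(p['fx']*x[0]/x[2]+p['cx']).round(),(p['fy']*x[1]/x[2]+p['cy']).round())
E
```

```text
pics
-18.8 {'clock': 0.0, 'joints': array([-1.18861292e+00,  3.51218147e-01,  1.65241983e+00,  1.41066171e-05,
        1.13908576e+00, -8.45581239e-02]), 'joint_velocities': array([-0.00116191,  0.00191288,  0.00203976,  0.00056841,  0.00120985,
       -0.00062693]), 'joint_efforts': array([-5.40915698e-04, -4.97325432e+01, -2.85255075e+01,  6.99198386e-02,
        2.57340126e-02, -1.28706620e-04]), 'position': array([ 247.40826478, -490.83305641,  218.11295318]), 'tcp_rot': array([[ 8.93041948e-01,  4.49973233e-01, -4.09947216e-04],
       [ 4.49973407e-01, -8.93041333e-01,  1.05425884e-03],
       [ 1.08288450e-04, -1.12596271e-03, -9.99999360e-01]]), 'ft_force': array([-0.7617873 ,  0.08526854,  0.31913322]), 'torque': array([-0.01289617, -0.0199375 , -0.023124  ]), 'grasp_force': 0.0, 'opening': 93.17408487035229}
scene 506.7158760213439 321.9005630625563 239.46443558969855 [[-0.184, 0.817, -0.547, 1237.931], [0.983, 0.151, -0.106, 121.033], [-0.004, -0.557, -0.831, 986.155], [0.0, 0.0, 0.0, 1.0]]
terracotta_pot 0.65 [ 506. -298.   55.] 208.0 180.0
white_pot 0.86 [436. -28.  55.] 324.0 174.0
blue_pot 0.56 [630. -30.  51.] 307.0 240.0
bat 0.74 [495. 259.  24.] 440.0 218.0
jar 0.57 [ 705. -224.   67.] 212.0 251.0
bowl 0.64 [722. 286.  19.] 446.0 307.0
bowl 0.3 [ 705. -225.   70.] 211.0 250.0
brush 0.81 [801.  53.  15.] 330.0 323.0
top 523.6329569590241 310.05527886556763 244.29095744168458 [[0.02, -0.984, 0.177, 448.568], [-1.0, -0.022, -0.01, 6.377], [0.013, -0.176, -0.984, 1035.931], [0.0, 0.0, 0.0, 1.0]]
terracotta_pot 0.94 [ 516. -306.   49.] 470.0 305.0
terracotta_pot 0.62 [444. -28.  45.] 322.0 341.0
white_pot 0.82 [442. -26.  46.] 320.0 342.0
blue_pot 0.55 [652. -27.  46.] 322.0 232.0
blue_pot 0.33 [485. 258.  26.] 171.0 316.0
bat 0.76 [484. 259.  24.] 171.0 316.0
jar 0.8 [ 684. -229.   91.] 432.0 212.0
bowl 0.75 [743. 288.  23.] 165.0 186.0
brush 0.55 [790.  57.  19.] 282.0 166.0
```

View pics/top0.png

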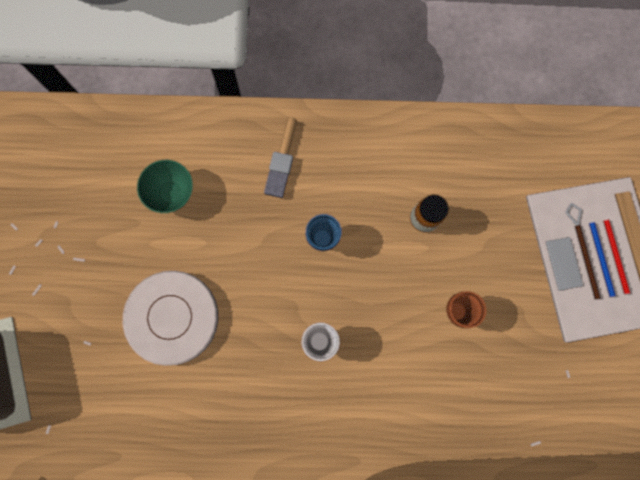

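View pics/scene0.png

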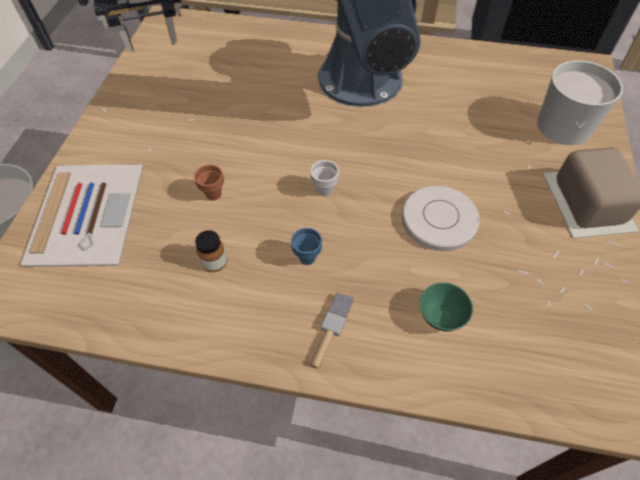

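The top view shows the terracotta pot at about (465,310), the white pot at (320,342), the blue pot at (323,232), and the bat with its ring at (170,317). The scene view shows the same layout: terracotta (210,182), white (324,178), blue (307,245), bat (441,218). Next I'll fit the pot silhouettes in both views to get x, y and height.

```bash
cat > fit.py <<'E'
from h import *
from scipy.optimize import minimize
def proj(P,p,M):
    c=(P-M[:3,3])@M[:3,:3]
    return np.c_[p['fx']*c[:,0]/c[:,2]+p['cx'],p['fy']*c[:,1]/c[:,2]+p['cy']]
a=np.linspace(0,2*np.pi,60)
def circ(x,y,z,r): return np.c_[x+r*np.cos(a),y+r*np.sin(a),0*a+z]
def model(n,v):
    x,y,zt=v
    L=[(zt,90),(zt-25,90)] if n=='bat' else [(zt,34),(zt-26,34),(zt-76,18.5)]
    return [circ(x,y,z,r) for z,r in L]
def mask(n,im,u):
    H,S,V=[c.astype(int) for c in cv2.split(cv2.cvtColor(im,cv2.COLOR_BGR2HSV))]
    if n=='blue_pot': m=(H>90)&(H<130)&(S>80)
    elif n=='terracotta_pot': m=((H<9)|(H>170))&(S>110)
    else: m=(S<70)
    r=75 if n=='bat' else 38
    w=np.zeros(m.shape,np.uint8); cv2.circle(w,(int(u[0]),int(u[1])),r,1,-1)
    m=(m&(w>0)).astype(np.uint8)
    k,l,s,c=cv2.connectedComponentsWithStats(cv2.morphologyEx(m,cv2.MORPH_CLOSE,np.ones((5,5))))
    m=(l==1+np.argmax(s[1:,4])).astype(np.uint8)
    cs,_=cv2.findContours(m,cv2.RETR_EXTERNAL,cv2.CHAIN_APPROX_NONE)
    return cv2.drawContours(0*m,cs,-1,1,-1)
def sil(n,v,p,M,s=4):
    P=proj(np.vstack(model(n,v)),p,M) if n=='bat' else None
    m=np.zeros((480,640),np.uint8)
    C=[proj(c,p,M) for c in model(n,v)]
    for A,B in zip(C,C[1:]):
        h=cv2.convexHull(np.vstack([A,B]).astype(np.float32))
        cv2.fillPoly(m,[np.round(h*256).astype(np.int32)],255,cv2.LINE_AA,8)
    return m/255.
def fit(n,v0,views):
    ms=[(mask(n,im,proj(np.array([v0]),p,M)[0]),p,M) for im,p,M in views]
    f=lambda v:sum(np.abs(sil(n,v,p,M)-m).sum()/m.sum() for m,p,M in ms)
    r=minimize(f,v0,method='Nelder-Mead',options=dict(initial_simplex=np.array(v0)+np.array([[0,0,0],[12,0,0],[0,12,0],[0,0,12]]),xatol=.1,fatol=1e-4))
    return r.x,r.fun,[m for m,_,_ in ms]
E
python3 - <<'E'
from fit import *
V={c:(cv2.imread(f'pics/{c}0.png'),*T(c)) for c in ['scene','top']}
o=[im.copy() for im,_,_ in V.values()]
for n,v in dict(terracotta_pot=(510,-302,74),white_pot=(440,-27,74),blue_pot=(645,-28,74),bat=(488,259,25)).items():
    x,f,ms=fit(n,v,list(V.values())); print(n,x.round(1),round(f,3),[int(m.sum()) for m in ms])
    for c in ['top','scene']:
        y,g,_=fit(n,x,[V[c]]) if 0 else (x,0,0)
    for i,(im,p,M) in zip(o,V.values()):
        for c in model(n,x)[:2]: cv2.polylines(i,[np.round(proj(c,p,M)*16).astype(np.int32)],True,(0,255,0),1,cv2.LINE_AA,4)
A=cv2.resize(o[0][140:280,170:490],(800,350)); B=cv2.resize(o[1][210:370,110:500],(800,250*1+0))
cv2.imwrite('pics/fit0.png',np.vstack([A,B]))
E
```

```text
terracotta_pot [ 503.  -295.4   57.1] 3.136 [260, 739]
white_pot [443.3 -25.4  79. ] 0.13 [833, 1172]
blue_pot [649.1 -28.6  72.7] 0.588 [739, 940]
bat [482.7 261.5  22.8] 0.098 [4056, 7100]
```

View pics/fit0.png

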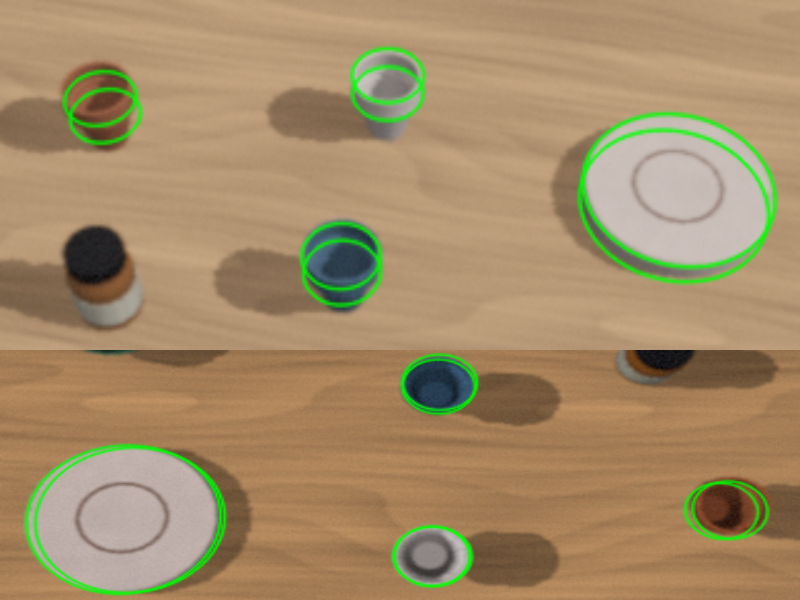

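The white pot and bat fits match the picture. The terracotta mask is poor and the blue one is only partial, so I'll use better colour ratios.

```bash
sed -i "s/if n=='blue_pot': m=.*/B,G,R=[c.astype(int) for c in cv2.split(im)]\n    if n=='blue_pot': m=B>1.05*R/; s/elif n=='terracotta_pot': m=.*/elif n=='terracotta_pot': m=R>1.55*G/" fit.py
python3 - <<'E'
from fit import *
V={c:(cv2.imread(f'pics/{c}0.png'),*T(c)) for c in ['scene','top']}
st=ctrl.observe();R=st['tcp_rot']
for n,v in dict(terracotta_pot=(513,-304,74),white_pot=(443,-25,76),blue_pot=(648,-28,76),bat=(483,261,25)).items():
    x,f,ms=fit(n,v,list(V.values())); print(n,x.round(1),round(f,3),[int(m.sum()) for m in ms], 'shift/150', (R.T@(x-st['position'])/150).round(3))
    for i in ['scene','top']: # fixed-height single view check
        im,p,M=V[i]; m=mask(n,im,proj(np.array([x]),p,M)[0])
        r=minimize(lambda q:np.abs(sil(n,(q[0],q[1],x[2]),p,M)-m).sum(),x[:2],method='Nelder-Mead',options=dict(initial_simplex=x[:2]+np.array([[0,0],[6,0],[0,6]])))
        print('   ',i,r.x.round(1),(r.fun/m.sum()).round(3))
p=ctrl.camera_params('wrist');print(np.round(p['tool_from_camera'],3).tolist(),p['fx'],p['cx'],p['cy'])
E
```

```text
terracotta_pot [ 507.9 -295.1   74.2] 0.518 [664, 1136] shift/150 [ 2.138 -0.386  0.963]
    scene [ 499.3 -297.2] 0.367
    top [ 507.9 -295. ] 0.145
white_pot [443.  -25.5  78.3] 0.129 [833, 1172] shift/150 [ 2.561 -2.185  0.935]
    scene [441.8 -26. ] 0.072
    top [443.9 -25.1] 0.05
blue_pot [648.2 -28.2  75.4] 0.382 [823, 1003] shift/150 [ 3.774 -1.554  0.955]
    scene [648.2 -28.2] 0.215
    top [646.4 -27.7] 0.166
bat [482.2 261.4  24. ] 0.098 [4056, 7100] shift/150 [ 3.654 -3.776  1.298]
    scene [480.1 261. ] 0.052
    top [484.  262.9] 0.043
[[0.0, -0.967, -0.257, 71.075], [1.0, -0.0, 0.001, 0.802], [-0.001, -0.257, 0.967, -165.929], [0.0, 0.0, 0.0, 1.0]] 411.70830024190695 313.76666831895665 243.67993526723788
```

```bash
python3 -m crank '[0.1,-0.02,0,0,0,0,1, 0.3,-0.06,0,0,0,0,1, 0.5,-0.1,0,0,0,0,1, 0.7,-0.14,0,0,0,0,1, 0.9,-0.17,0,0,0,0,1, 1,-0.19,0,0,0,0,1]'
python3 -m crank '[0.2,-0.04,0,0,0,0,1, 0.4,-0.08,0,0,0,0,1, 0.6,-0.12,0,0,0,0,1, 0.8,-0.16,0,0,0,0,1, 0.95,-0.18,0,0,0,0,1, 1,-0.19,0,0,0,0,1, 1,-0.19,0,0,0,0,1, 1,-0.19,0,0,0,0,1]'
cat > look.py <<'E'
from fit import *
import sys
def look(n,v,out=None):
    st=ctrl.observe(); im=ctrl.get_image('wrist'); p,M=T('wrist',st)
    d=ctrl.search_frame(n,'wrist')
    for e in d[:2]: print('net',round(e['confidence'],2),(M[:3,:3]@np.array(e['xyz'])+M[:3,3]).round(1))
    return st,im,p,M
E
python3 - <<'E'
from look import *
st,im,p,M=look('terracotta_pot',0)
i=im.copy()
for c in model('x',(508,-295,76))[:1]: cv2.polylines(i,[np.round(proj(c,p,M)).astype(np.int32)],True,(0,255,0),1)
cv2.imwrite('pics/w1raw.png',im);cv2.imwrite('pics/w1.png',i); print(st['position'],st['clock'])
E
```

```text
clock: 1.3
position: [370.7, -396.4, 218.7]
tcp_rot: [[0.892, 0.451, 0.001], [0.451, -0.892, 0.0], [0.001, 0.0, -1.0]]
ft_force: [-0.2, -0.1, -0.7]
opening: 93.1
grasp_force: 0.0
clock: 1.97
position: [489.3, -305.5, 218.5]
tcp_rot: [[0.893, 0.45, -0.0], [0.45, -0.893, -0.0], [-0.0, -0.0, -1.0]]
ft_force: [-0.0, 0.3, -0.3]
opening: 93.0
grasp_force: 0.0
net 0.61 [ 503.2 -295.1   46.7]
net 0.4 [456.1 -48.6  26. ]
[ 489.33831958 -305.46259932  218.48868597] 1.9667
```

View pics/w1.png

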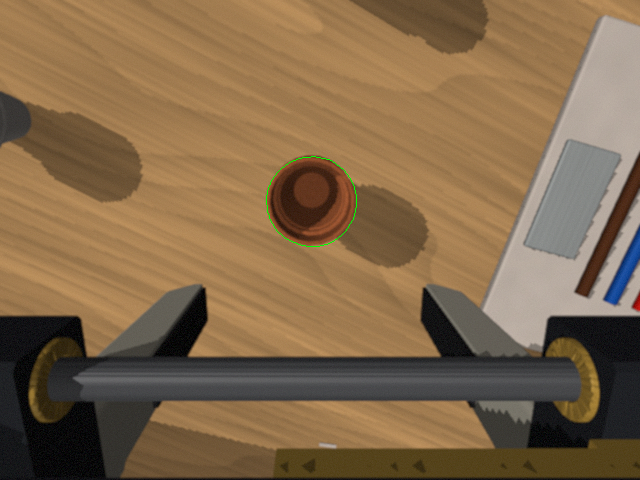

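The wrist view shows the rim at about (312,201), and the green overlay for (508,-295,76) lies on it, so the position and height hold. I'll descend to TCP z=52 and grip.

```bash
python3 -m crank '[0.05,0,0.05,0,0,0,1, 0.1,-0.005,0.15,0,0,0,1, 0.143,-0.006,0.3,0,0,0,1, 0.143,-0.006,0.5,0,0,0,1, 0.143,-0.006,0.7,0,0,0,1, 0.143,-0.006,0.85,0,0,0,1, 0.143,-0.006,0.92,0,0,0,1]'
python3 -m crank '[0,0,0.07,0,0,0,1, 0,0,0.13,0,0,0,1, 0,0,0.18,0,0,0,1, 0,0,0.19,0,0,0,1, 0,0,0.19,0,0,0,0.5, 0,0,0.19,0,0,0,0.5, 0,0,0.19,0,0,0,0.5, 0,0,0.19,0,0,0,0.5, 0,0,0.19,0,0,0,0.5, 0,0,0.19,0,0,0,0.5]' 15
```

```text
clock: 2.65
position: [507.0, -294.2, 77.2]
tcp_rot: [[0.893, 0.449, -0.004], [0.449, -0.893, 0.002], [-0.002, -0.004, -1.0]]
ft_force: [0.9, -0.1, 0.4]
opening: 92.7
grasp_force: 0.0
clock: 3.48
position: [508.7, -294.8, 52.6]
tcp_rot: [[0.893, 0.45, 0.0], [0.45, -0.893, -0.0], [0.0, 0.0, -1.0]]
ft_force: [-0.4, 0.9, 4.4]
opening: 67.6
grasp_force: 15.0
```

```bash
python3 -m crank '[0,0,-0.02,0,0,0,0.5, 0,0,-0.08,0,0,0,0.5, 0,0,-0.2,0,0,0,0.5, 0,0,-0.36,0,0,0,0.5, 0,0,-0.52,0,0,0,0.5, 0,0,-0.66,0,0,0,0.5, 0,0,-0.73,0,0,0,0.5, 0,0,-0.75,0,0,0,0.5, 0,0,-0.75,0,0,0,0.5]'
cat > held.py <<'E'
from fit import *
def held(n,name):
    st=ctrl.observe(); im=ctrl.get_image('wrist'); p=ctrl.camera_params('wrist'); M=np.array(p['tool_from_camera'])
    cv2.imwrite(f'pics/{name}.png',im)
    i=im.copy()
    for x,c in [(0,(0,255,0)),(5,(255,255,0))]:   # rim predicted: z in tool = -24 
        q=np.c_[x+34*np.cos(a),34*np.sin(a),0*a-24]
        cv2.polylines(i,[np.round(proj(q,p,M)).astype(np.int32)],True,c,1)
    cv2.imwrite(f'pics/{name}o.png',i[200:,100:540]); print(st['position'],st['ft_force'],st['opening'])
E
python3 -c "from held import *; held('t','h1')"
```

```text
clock: 4.23
position: [508.6, -294.8, 165.0]
tcp_rot: [[0.893, 0.45, 0.001], [0.45, -0.893, -0.0], [0.0, 0.001, -1.0]]
ft_force: [-0.4, 0.0, -2.5]
opening: 68.0
grasp_force: 15.0
[ 508.58199926 -294.811828    164.95021018] [-0.38078651  0.03109042 -2.45454087] 68.04081080725777
```

View pics/h1o.png

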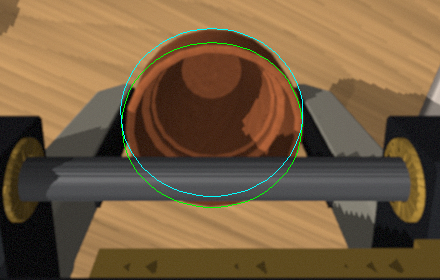

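The held rim lies close to the x=0 prediction, and the collar's outside shows above it. I'll work out the offset from the silhouette's upper edge.

```bash
cat >> held.py <<'E'
def offset(n,name):
    im=cv2.imread(f'pics/{name}.png'); p=ctrl.camera_params('wrist'); M=np.array(p['tool_from_camera'])
    for x in (-4,-2,0,2,4):
        C=[proj(np.c_[x+r*np.cos(a),r*np.sin(a),0*a+z],p,M) for z,r in [(-24,34),(2,34),(52,18.5)]]
        print(x,'top rows rim/collar bottom/foot',[c[:,1].min().round(1) for c in C],'cols',C[0][:,0].min().round(),C[0][:,0].max().round())
    g=im[210:290,300:326].mean(1)
    print([(210+i,*r.astype(int)) for i,r in enumerate(g)][::2])
E
python3 -c "from held import *; offset('t','h1')"
```

```text
-4 top rows rim/collar bottom/foot [np.float64(252.8), np.float64(235.6), np.float64(241.4)] cols 222.0 401.0
-2 top rows rim/collar bottom/foot [np.float64(247.4), np.float64(230.9), np.float64(237.8)] cols 222.0 401.0
0 top rows rim/collar bottom/foot [np.float64(242.0), np.float64(226.3), np.float64(234.3)] cols 221.0 402.0
2 top rows rim/collar bottom/foot [np.float64(236.6), np.float64(221.6), np.float64(230.7)] cols 221.0 402.0
4 top rows rim/collar bottom/foot [np.float64(231.1), np.float64(216.8), np.float64(227.1)] cols 221.0 402.0
[(210, np.int64(86), np.int64(132), np.int64(171)), (212, np.int64(87), np.int64(133), np.int64(173)), (214, np.int64(87), np.int64(134), np.int64(174)), (216, np.int64(89), np.int64(136), np.int64(176)), (218, np.int64(89), np.int64(137), np.int64(178)), (220, np.int64(89), np.int64(136), np.int64(177)), (222, np.int64(89), np.int64(137), np.int64(178)), (224, np.int64(90), np.int64(138), np.int64(180)), (226, np.int64(92), np.int64(141), np.int64(183)), (228, np.int64(89), np.int64(137), np.int64(179)), (230, np.int64(50), np.int64(81), np.int64
[... 751 characters left out ...]
 (262, np.int64(33), np.int64(59), np.int64(108)), (264, np.int64(33), np.int64(59), np.int64(108)), (266, np.int64(33), np.int64(59), np.int64(107)), (268, np.int64(34), np.int64(59), np.int64(108)), (270, np.int64(34), np.int64(59), np.int64(108)), (272, np.int64(35), np.int64(60), np.int64(108)), (274, np.int64(34), np.int64(60), np.int64(109)), (276, np.int64(35), np.int64(60), np.int64(110)), (278, np.int64(35), np.int64(61), np.int64(110)), (280, np.int64(35), np.int64(59), np.int64(108)), (282, np.int64(34), np.int64(58), np.int64(106)), (284, np.int64(34), np.int64(59), np.int64(108)), (286, np.int64(34), np.int64(60), np.int64(109)), (288, np.int64(34), np.int64(60), np.int64(110))]
```

```bash
python3 -m crank '[0.02,-0.04,0,0,0,0,0.5, 0.06,-0.13,0,0,0,0,0.5, 0.12,-0.27,0,0,0,0,0.5, 0.19,-0.42,0,0,0,0,0.5, 0.26,-0.57,0,0,0,0,0.5, 0.32,-0.71,0,0,0,0,0.5, 0.38,-0.85,0,0,0,0,0.5]'|head -2
python3 -m crank '[0.06,-0.14,0,0,0,0,0.5, 0.13,-0.28,0,0,0,0,0.5, 0.19,-0.43,0,0,0,0,0.5, 0.26,-0.57,0,0,0,0,0.5, 0.32,-0.71,0,0,0,0,0.5, 0.38,-0.85,0,0,0,0,0.5]'|head -2
python3 -m crank '[0.06,-0.14,0,0,0,0,0.5, 0.13,-0.28,0,0,0,0,0.5, 0.19,-0.43,0,0,0,0,0.5, 0.26,-0.57,0,0,0,0,0.5, 0.32,-0.71,0,0,0,0,0.5, 0.38,-0.85,0,0,0,0,0.5]'|head -2
python3 -m crank '[0.06,-0.14,0,0,0,0,0.5, 0.13,-0.28,0,0,0,0,0.5, 0.19,-0.43,0,0,0,0,0.5, 0.26,-0.57,0,0,0,0,0.5, 0.32,-0.71,0,0,0,0,0.5, 0.36,-0.8,0,0,0,0,0.5, 0.38,-0.84,0,0,0,0,0.5, 0.38,-0.84,0,0,0,0,0.5, 0.38,-0.84,0,0,0,0,0.5]'
python3 - <<'E'
from fit import *
st=ctrl.observe(); im=ctrl.get_image('wrist'); p,M=T('wrist',st)
for c in [circ(482.5,261.5,25,40),circ(482.5,261.5,25,90)]: cv2.polylines(im,[np.round(proj(c,p,M)).astype(np.int32)],True,(0,255,0),1)
cv2.imwrite('pics/b1.png',im)
E
```

```text
clock: 4.87
position: [501.2, -152.8, 163.8]
clock: 5.37
position: [494.4, -13.6, 163.9]
clock: 5.87
position: [487.7, 125.7, 163.9]
clock: 6.62
position: [482.6, 261.8, 164.1]
tcp_rot: [[0.893, 0.451, -0.001], [0.451, -0.893, -0.001], [-0.001, 0.0, -1.0]]
ft_force: [0.3, -0.1, -2.1]
opening: 67.7
grasp_force: 15.0
```

View pics/b1.png

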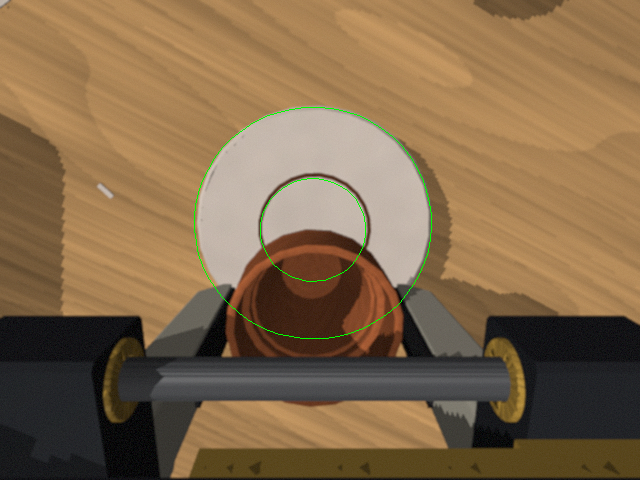

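The bat outline (centre about 313,222) matches the prediction and the ring agrees to about 1 mm. Now I'll lower the pot gently.

```bash
python3 -m crank '[0.01,0,0.03,0,0,0,0.5, 0.01,0,0.12,0,0,0,0.5, 0.01,0,0.24,0,0,0,0.5, 0.01,0,0.36,0,0,0,0.5, 0.01,0,0.45,0,0,0,0.5, 0.01,0,0.52,0,0,0,0.5, 0.01,0,0.545,0,0,0,0.5, 0.01,0,0.555,0,0,0,0.5, 0.01,0,0.562,0,0,0,0.5, 0.01,0,0.567,0,0,0,0.5, 0.01,0,0.572,0,0,0,0.5, 0.01,0,0.572,0,0,0,0.5]'
```

```text
clock: 7.67
position: [484.8, 262.7, 79.2]
tcp_rot: [[0.893, 0.45, 0.001], [0.45, -0.893, 0.0], [0.001, 0.0, -1.0]]
ft_force: [0.3, -0.3, -3.0]
opening: 67.7
grasp_force: 15.0
```

```bash
python3 -m crank '[0,0,0.003,0,0,0,0.5, 0,0,0.006,0,0,0,0.5, 0,0,0.009,0,0,0,0.5, 0,0,0.009,0,0,0,0.5]'
```

```text
clock: 8.0
position: [484.8, 262.7, 77.7]
tcp_rot: [[0.893, 0.45, 0.0], [0.45, -0.893, 0.0], [0.0, 0.0, -1.0]]
ft_force: [0.5, -0.2, -0.3]
opening: 68.3
grasp_force: 15.0
```

Weight is off the wrist, so the pot is standing. Release and rise.

```bash
python3 -m crank '[0,0,0.001,0,0,0,0.8, 0,0,0.001,0,0,0,0.9, 0,0,0.001,0,0,0,1, 0,0,0.001,0,0,0,1, 0,0,0.001,0,0,0,1, 0,0,-0.05,0,0,0,1, 0,0,-0.2,0,0,0,1, 0,0,-0.4,0,0,0,1, 0,0,-0.6,0,0,0,1, 0,0,-0.8,0,0,0,1, 0,0,-0.95,0,0,0,1, 0,0,-1,0,0,0,1, 0,0,-1,0,0,0,1]'
python3 - <<'E'
from fit import *
st=ctrl.observe(); im=ctrl.get_image('wrist'); p,M=T('wrist',st); cv2.imwrite('pics/p1raw.png',im)
x,y=484.8-1.2,262.7-.6
for c in [circ(x,y,101,34),circ(482.5,261.5,25,90)]: cv2.polylines(im,[np.round(proj(c,p,M)).astype(np.int32)],True,(0,255,0),1)
cv2.imwrite('pics/p1.png',im)
R=st['tcp_rot'];print(st['position'],st['opening'],(R.T@(np.array([443,-25.5,150])-st['position'])/150).round(3))
E
```

```text
clock: 9.08
position: [485.3, 262.9, 229.5]
tcp_rot: [[0.893, 0.45, 0.003], [0.45, -0.893, 0.001], [0.004, 0.0, -1.0]]
ft_force: [-0.5, -0.8, -0.6]
opening: 93.0
grasp_force: 0.0
[485.29621479 262.92592185 229.50344288] 93.01626286128146 [-1.119  1.59   0.526]
```

View pics/p1.png

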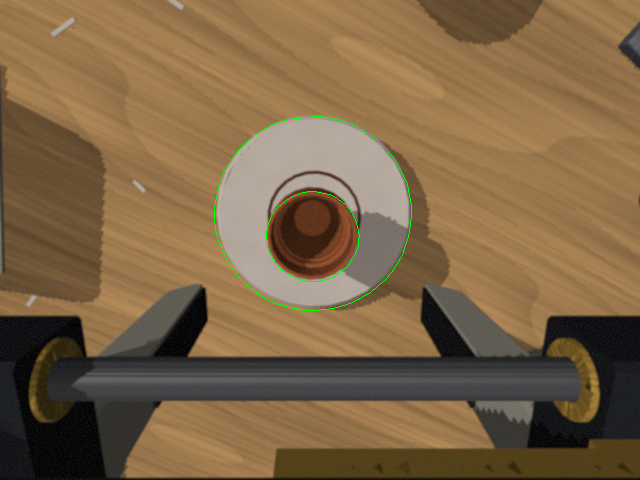

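The pot stands on the bat inside the ring, with its rim at (313,235) against a ring at (313,222); the parallax fits. I'll fit the rim's exact position and move to the white pot.

```bash
cat > wfit.py <<'E'
from fit import *
def wfit(n,v0,im,p,M):
    B,G,R=[c.astype(int) for c in cv2.split(im)]
    u=proj(np.array([v0]),p,M)[0].astype(int); w=np.zeros(B.shape,np.uint8); cv2.circle(w,tuple(int(k) for k in u),75,1,-1)
    S=cv2.cvtColor(im,cv2.COLOR_BGR2HSV)[...,1]
    m={'t':R>1.7*G,'b':B>1.05*R,'w':S<60}[n[0]]&(w>0)
    m=cv2.morphologyEx(m.astype(np.uint8),cv2.MORPH_CLOSE,np.ones((7,7)))
    k,l,s,c=cv2.connectedComponentsWithStats(m); m=(l==1+np.argmax(s[1:,4])).astype(np.uint8)
    cs,_=cv2.findContours(m,cv2.RETR_EXTERNAL,cv2.CHAIN_APPROX_NONE); m=cv2.drawContours(0*m,[cv2.convexHull(max(cs,key=len))],-1,1,-1)
    r=minimize(lambda q:np.abs(sil('x',(q[0],q[1],v0[2]),p,M)-m).sum(),v0[:2],method='Nelder-Mead',options=dict(initial_simplex=np.array(v0[:2])+np.array([[0,0],[5,0],[0,5]])))
    return r.x.round(2), round(r.fun/m.sum(),3)
def now(n,v0):
    st=ctrl.observe(); im=ctrl.get_image('wrist'); p,M=T('wrist',st); cv2.imwrite('pics/now_%s_%d.png'%(n,st['clock']*100),im)
    q,f=wfit(n,v0,im,p,M); R=st['tcp_rot']; d=np.r_[q-st['position'][:2],0]
    print(n,q,f,'tcp',st['position'].round(2),'shift',(R.T@d/150).round(4))
E
python3 - <<'E'
from wfit import *
now('t',(484,262,101))
im=cv2.imread('pics/w1raw.png'); p=ctrl.camera_params('wrist')
M=np.eye(4);M[:3,:3]=np.array([[0.893,0.45,0],[0.45,-0.893,0],[0,0,-1.]]);M[:3,3]=[489.34,-305.46,218.49]
print(wfit('t',(508,-295,76),im,p,M@np.array(p['tool_from_camera'])))
E
python3 -m crank '[-0.05,0.07,0,0,0,0,1, -0.15,0.21,0,0,0,0,1, -0.27,0.38,0,0,0,0,1, -0.4,0.57,0,0,0,0,1, -0.5,0.71,0,0,0,0,1, -0.6,0.85,0,0,0,0,1]'|head -2
python3 -m crank '[-0.12,0.17,0,0,0,0,1, -0.24,0.34,0,0,0,0,1, -0.36,0.51,0,0,0,0,1, -0.45,0.64,0,0,0,0,1, -0.5,0.72,0,0,0,0,1, -0.52,0.74,0,0,0,0,1, -0.52,0.74,0,0,0,0,1, -0.52,0.74,0,0,0,0,1]'
python3 -c "
from wfit import *
now('w',(443,-25.5,76))"
```

```text
t [484.27 262.89] 0.097 tcp [484.63 262.63 227.64] shift [-0.0013 -0.0026 -0.    ]
(array([ 507.68, -294.61]), np.float64(0.087))
clock: 9.68
position: [460.2, 106.1, 226.1]
clock: 10.35
position: [441.5, -25.7, 226.9]
tcp_rot: [[0.893, 0.45, -0.001], [0.45, -0.893, 0.0], [-0.001, -0.001, -1.0]]
ft_force: [0.3, -0.3, -0.2]
opening: 93.6
grasp_force: 0.0
w [444.21 -25.68] 0.046 tcp [441.5  -25.71 226.89] shift [ 0.0162  0.008  -0.    ]
```

```bash
python3 -m crank '[0.01,0,0.05,0,0,0,1, 0.016,0.008,0.17,0,0,0,1, 0.016,0.008,0.35,0,0,0,1, 0.016,0.008,0.55,0,0,0,1, 0.016,0.008,0.75,0,0,0,1, 0.016,0.008,0.9,0,0,0,1, 0.016,0.008,0.98,0,0,0,1]'|head -2
python3 -m crank '[0,0,0.07,0,0,0,1, 0,0,0.13,0,0,0,1, 0,0,0.18,0,0,0,1, 0,0,0.186,0,0,0,1, 0,0,0.186,0,0,0,0.5, 0,0,0.186,0,0,0,0.5, 0,0,0.186,0,0,0,0.5, 0,0,0.186,0,0,0,0.5, 0,0,0.186,0,0,0,0.5, 0,0,0.186,0,0,0,0.5]' 15
python3 -m crank '[0,0,-0.02,0,0,0,0.5, 0,0,-0.08,0,0,0,0.5, 0,0,-0.2,0,0,0,0.5, 0,0,-0.36,0,0,0,0.5, 0,0,-0.55,0,0,0,0.5, 0,0,-0.74,0,0,0,0.5, 0,0,-0.88,0,0,0,0.5, 0,0,-0.93,0,0,0,0.5, 0,0,-0.95,0,0,0,0.5, 0,0,-0.95,0,0,0,0.5]'
python3 - <<'E'
from held import *
held('w','h2')
# compare rows at centre column: h1 vs h2 edges
for k in ['h1','h2']:
    g=cv2.imread(f'pics/{k}.png')[215:265,305:321].astype(float).mean((1,2)); d=np.diff(g); j=np.argsort(-abs(d))[:5]; print(k,[(int(215+i),round(d[i])) for i in sorted(j)])
st=ctrl.observe();print((st['tcp_rot'].T@(np.array([484.3,262.9,180])-st['position'])/150).round(4))
E
```

```text
clock: 10.98
position: [443.2, -24.9, 77.5]
clock: 11.82
position: [444.9, -26.0, 53.0]
tcp_rot: [[0.893, 0.45, 0.001], [0.45, -0.893, -0.0], [0.001, 0.0, -1.0]]
ft_force: [-0.7, 1.1, 3.5]
opening: 69.1
grasp_force: 15.0
clock: 12.65
position: [444.4, -26.0, 195.0]
tcp_rot: [[0.893, 0.45, 0.0], [0.45, -0.893, -0.0], [0.0, 0.0, -1.0]]
ft_force: [0.5, 0.1, -1.7]
opening: 68.7
grasp_force: 15.0
[444.43376958 -25.95224093 195.00055501] [ 0.53171227  0.10832682 -1.67723248] 68.73598934468825
h1 [(228, -24), (229, -31), (230, -14), (243, 12), (244, 20)]
h2 [(242, 24), (243, 35), (244, 23), (251, -21), (252, -16)]
[ 1.1058 -1.5987  0.0951]
```

The white pot is held within about 1 mm of nominal (rim row 243 against 244 before). Carry it over the terracotta pot.

```bash
python3 -m crank '[0.03,-0.04,0,0,0,0,0.5, 0.1,-0.14,0,0,0,0,0.5, 0.2,-0.29,0,0,0,0,0.5, 0.3,-0.43,0,0,0,0,0.5, 0.4,-0.58,0,0,0,0,0.5, 0.5,-0.72,0,0,0,0,0.5, 0.6,-0.87,0,0,0,0,0.5]'|head -2
python3 -m crank '[0.1,-0.14,0,0,0,0,0.5, 0.2,-0.29,0,0,0,0,0.5, 0.3,-0.43,0,0,0,0,0.5, 0.4,-0.58,0,0,0,0,0.5, 0.47,-0.68,0,0,0,0,0.5, 0.5,-0.72,0,0,0,0,0.5, 0.505,-0.728,0,0,0,0,0.5, 0.505,-0.728,0,0,0,0,0.5, 0.505,-0.728,0,0,0,0,0.5, 0.505,-0.728,0,0,0,0,0.5]'
```

```text
clock: 13.28
position: [465.7, 132.7, 193.8]
clock: 14.12
position: [484.7, 261.7, 195.0]
tcp_rot: [[0.893, 0.449, -0.0], [0.449, -0.893, -0.0], [-0.0, 0.0, -1.0]]
ft_force: [0.4, 0.2, -1.9]
opening: 68.6
grasp_force: 15.0
```

```bash
python3 -m crank '[0,-0.005,0.02,0,0,0,0.5, 0,-0.005,0.08,0,0,0,0.5, 0,-0.005,0.18,0,0,0,0.5, 0,-0.005,0.26,0,0,0,0.5, 0,-0.005,0.33,0,0,0,0.5, 0,-0.005,0.39,0,0,0,0.5, 0,-0.005,0.44,0,0,0,0.5, 0,-0.005,0.47,0,0,0,0.5, 0,-0.005,0.49,0,0,0,0.5, 0,-0.005,0.5,0,0,0,0.5, 0,-0.005,0.5,0,0,0,0.5]'
python3 -m crank '[0,0,0.01,0,0,0,0.5, 0,0,0.02,0,0,0,0.5, 0,0,0.03,0,0,0,0.5, 0,0,0.04,0,0,0,0.5, 0,0,0.05,0,0,0,0.5, 0,0,0.05,0,0,0,0.5, 0,0,0.05,0,0,0,0.5]'
```

```text
clock: 15.03
position: [484.5, 263.4, 120.1]
tcp_rot: [[0.893, 0.45, 0.0], [0.45, -0.893, 0.0], [0.0, -0.0, -1.0]]
ft_force: [0.6, -0.1, -0.8]
opening: 68.8
grasp_force: 15.0
clock: 15.62
position: [484.4, 263.3, 112.5]
tcp_rot: [[0.893, 0.45, -0.0], [0.45, -0.893, -0.0], [-0.0, -0.0, -1.0]]
ft_force: [-0.5, 0.5, -1.4]
opening: 69.0
grasp_force: 15.0
```

```bash
python3 -m crank '[0,0.002,0.01,0,0,0,0.5, 0,0.002,0.02,0,0,0,0.5, 0,0.002,0.03,0,0,0,0.5, 0,0.002,0.04,0,0,0,0.5, 0,0.002,0.045,0,0,0,0.5, 0,0.002,0.045,0,0,0,0.5]'
python3 -m crank '[0,0,0.003,0,0,0,0.5, 0,0,0.006,0,0,0,0.5, 0,0,0.008,0,0,0,0.5, 0,0,0.008,0,0,0,0.5]'
```

```text
clock: 16.12
position: [484.4, 263.0, 105.6]
tcp_rot: [[0.893, 0.45, -0.0], [0.45, -0.893, -0.0], [-0.0, -0.0, -1.0]]
ft_force: [0.1, 0.8, -1.9]
opening: 68.8
grasp_force: 15.0
clock: 16.45
position: [484.6, 263.1, 104.6]
tcp_rot: [[0.893, 0.45, -0.0], [0.45, -0.893, -0.0], [-0.0, -0.0, -1.0]]
ft_force: [-0.2, 0.4, -0.7]
opening: 68.7
grasp_force: 15.0
```

```bash
python3 -m crank '[0,0,0.002,0,0,0,0.5, 0,0,0.004,0,0,0,0.5, 0,0,0.004,0,0,0,0.5]'
```

```text
clock: 16.7
position: [484.8, 263.1, 104.3]
tcp_rot: [[0.893, 0.45, 0.001], [0.45, -0.893, 0.0], [0.001, 0.0, -1.0]]
ft_force: [0.4, 0.1, 1.8]
opening: 69.1
grasp_force: 15.0
```

The force turned upward (+1.8 N) at the expected nested height of 104, so the pot is seated. Release, rise and look.

```bash
python3 -m crank '[0,0,0,0,0,0,0.8, 0,0,0,0,0,0,0.9, 0,0,0,0,0,0,1, 0,0,0,0,0,0,1, 0,0,0,0,0,0,1, 0,0,-0.05,0,0,0,1, 0,0,-0.2,0,0,0,1, 0,0,-0.4,0,0,0,1, 0,0,-0.6,0,0,0,1, 0,0,-0.8,0,0,0,1, 0,0,-0.95,0,0,0,1, 0,0,-1,0,0,0,1, 0,0,-1,0,0,0,1, 0,0,-1,0,0,0,1]'
python3 - <<'E'
from wfit import *
now('w',(484.5,263,127))
im=ctrl.get_image('scene'); a_=cv2.resize(im[130:270,360:520],(480,420))
p,M=T('scene'); st=ctrl.observe()
cv2.imwrite('pics/s2.png',a_)
print((st['tcp_rot'].T@(np.array([648,-28,200])-st['position'])/150).round(3))
E
```

```text
clock: 17.87
position: [484.2, 262.9, 253.3]
tcp_rot: [[0.893, 0.45, -0.001], [0.45, -0.893, -0.0], [-0.001, -0.0, -1.0]]
ft_force: [-0.1, 0.0, 0.2]
opening: 93.0
grasp_force: 0.0
w [499.56 272.33] 0.555 tcp [484.23 262.94 253.3 ] shift [ 1.194e-01 -9.900e-03 -1.000e-04]
[0.105 2.223 0.349]
```

View pics/s2.png

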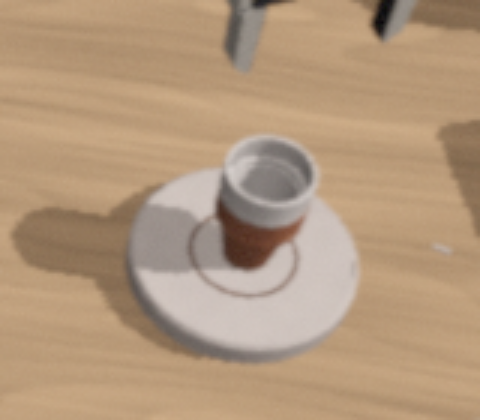

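White collar (270,180) sits flush on the terracotta rim, upright and within the ring; the white fit is invalid because its mask merged with the bat. Go to the blue pot.

```bash
python3 -m crank '[0,0.06,0,0,0,0,1, 0.01,0.2,0,0,0,0,1, 0.02,0.36,0,0,0,0,1, 0.03,0.54,0,0,0,0,1, 0.035,0.74,0,0,0,0,1]'|head -2
python3 -m crank '[0.01,0.2,0,0,0,0,1, 0.02,0.4,0,0,0,0,1, 0.03,0.6,0,0,0,0,1, 0.035,0.74,0,0,0,0,1]'|head -2
python3 -m crank '[0.01,0.2,0.05,0,0,0,1, 0.02,0.4,0.1,0,0,0,1, 0.03,0.58,0.15,0,0,0,1, 0.035,0.7,0.17,0,0,0,1, 0.035,0.74,0.17,0,0,0,1, 0.035,0.74,0.17,0,0,0,1, 0.035,0.74,0.17,0,0,0,1]'
python3 -c "
from wfit import *
now('b',(648,-28,76))"
```

```text
clock: 18.38
position: [539.5, 165.0, 253.0]
clock: 18.72
position: [594.6, 66.6, 252.9]
clock: 19.3
position: [648.2, -26.6, 228.6]
tcp_rot: [[0.893, 0.45, -0.0], [0.45, -0.893, 0.0], [-0.0, -0.0, -1.0]]
ft_force: [-1.1, 0.5, 0.0]
opening: 93.0
grasp_force: 0.0
b [646.58 -27.99] 0.072 tcp [648.24 -26.59 228.64] shift [-0.0141  0.0034 -0.    ]
```

```bash
python3 -m crank '[-0.01,0,0.05,0,0,0,1, -0.014,0.003,0.17,0,0,0,1, -0.014,0.003,0.35,0,0,0,1, -0.014,0.003,0.55,0,0,0,1, -0.014,0.003,0.75,0,0,0,1, -0.014,0.003,0.9,0,0,0,1, -0.014,0.003,0.98,0,0,0,1]'|head -2
python3 -m crank '[0,0,0.07,0,0,0,1, 0,0,0.13,0,0,0,1, 0,0,0.18,0,0,0,1, 0,0,0.191,0,0,0,1, 0,0,0.191,0,0,0,0.5, 0,0,0.191,0,0,0,0.5, 0,0,0.191,0,0,0,0.5, 0,0,0.191,0,0,0,0.5, 0,0,0.191,0,0,0,0.5, 0,0,0.191,0,0,0,0.5]' 15
python3 -m crank '[0,0,-0.02,0,0,0,0.5, 0,0,-0.08,0,0,0,0.5, 0,0,-0.2,0,0,0,0.5, 0,0,-0.36,0,0,0,0.5, 0,0,-0.55,0,0,0,0.5, 0,0,-0.74,0,0,0,0.5, 0,0,-0.9,0,0,0,0.5, 0,0,-0.98,0,0,0,0.5, 0,0,-1,0,0,0,0.5, 0,0,-1,0,0,0,0.5]'
python3 - <<'E'
from held import *
held('b','h3')
for k in ['h1','h2','h3']:
    g=cv2.imread(f'pics/{k}.png')[215:265,305:321].astype(float).mean((1,2)); d=np.diff(g); j=np.argsort(-abs(d))[:7]; print(k,[(int(215+i),round(d[i])) for i in sorted(j)])
st=ctrl.observe();print((st['tcp_rot'].T@(np.array([484.5,262.9,215])-st['position'])/150).round(4))
E
```

```text
clock: 19.93
position: [645.0, -27.4, 78.5]
clock: 20.77
position: [647.1, -28.5, 53.4]
tcp_rot: [[0.893, 0.45, 0.001], [0.45, -0.893, 0.0], [0.001, 0.0, -1.0]]
ft_force: [-0.5, 1.1, 3.3]
opening: 68.3
grasp_force: 15.0
clock: 21.6
position: [646.8, -28.6, 203.0]
tcp_rot: [[0.893, 0.45, 0.0], [0.45, -0.893, -0.0], [0.0, 0.0, -1.0]]
ft_force: [0.4, -0.6, -1.8]
opening: 67.9
grasp_force: 15.0
[646.79651739 -28.59205146 203.03551281] [ 0.38817095 -0.58649338 -1.75942721] 67.91843859892718
h1 [(228, -24), (229, -31), (230, -14), (243, 12), (244, 20), (245, 10), (252, -12)]
h2 [(231, -5), (242, 24), (243, 35), (244, 23), (250, -14), (251, -21), (252, -16)]
h3 [(225, -21), (226, -33), (227, -24), (240, 18), (241, 16), (248, -10), (249, -11)]
[-0.0894 -2.2204 -0.086 ]
```

View pics/h3o.png

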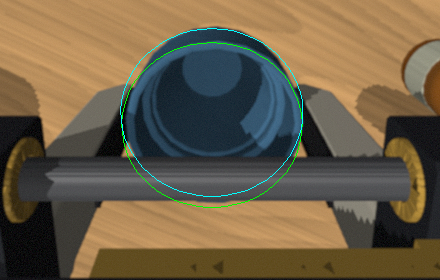

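The blue pot is held level, about 0.9 mm further toward tool +x than the white one was, so I'll aim the TCP at about (483.7,262.6).

```bash
python3 -m crank '[0,-0.05,-0.03,0,0,0,0.5, -0.01,-0.16,-0.07,0,0,0,0.5, -0.015,-0.3,-0.1,0,0,0,0.5, -0.02,-0.44,-0.1,0,0,0,0.5, -0.026,-0.59,-0.1,0,0,0,0.5, -0.032,-0.74,-0.1,0,0,0,0.5]'|head -2
python3 -m crank '[-0.006,-0.15,0,0,0,0,0.5, -0.012,-0.3,0,0,0,0,0.5, -0.018,-0.44,0,0,0,0,0.5, -0.025,-0.59,0,0,0,0,0.5, -0.032,-0.74,0,0,0,0,0.5]'|head -2
python3 -m crank '[-0.006,-0.15,0,0,0,0,0.5, -0.012,-0.3,0,0,0,0,0.5, -0.018,-0.44,0,0,0,0,0.5, -0.025,-0.58,0,0,0,0,0.5, -0.03,-0.68,0,0,0,0,0.5, -0.031,-0.73,0,0,0,0,0.5, -0.031,-0.74,0,0,0,0,0.5, -0.031,-0.74,0,0,0,0,0.5, -0.031,-0.74,0,0,0,0,0.5, -0.031,-0.74,0,0,0,0,0.5]'
```

```text
clock: 22.15
position: [591.0, 70.3, 217.6]
clock: 22.57
position: [536.5, 167.1, 217.6]
clock: 23.4
position: [484.5, 261.8, 217.8]
tcp_rot: [[0.893, 0.449, -0.0], [0.449, -0.893, -0.0], [-0.0, 0.0, -1.0]]
ft_force: [0.1, -0.0, -1.0]
opening: 67.9
grasp_force: 15.0
```

```bash
python3 -m crank '[-0.002,-0.005,0.02,0,0,0,0.5, -0.002,-0.005,0.08,0,0,0,0.5, -0.002,-0.005,0.17,0,0,0,0.5, -0.002,-0.005,0.25,0,0,0,0.5, -0.002,-0.005,0.32,0,0,0,0.5, -0.002,-0.005,0.38,0,0,0,0.5, -0.002,-0.005,0.43,0,0,0,0.5, -0.002,-0.005,0.46,0,0,0,0.5, -0.002,-0.005,0.48,0,0,0,0.5, -0.002,-0.005,0.48,0,0,0,0.5, -0.002,-0.005,0.48,0,0,0,0.5]'
python3 -m crank '[0,0,0.01,0,0,0,0.5, 0,0,0.02,0,0,0,0.5, 0,0,0.03,0,0,0,0.5, 0,0,0.04,0,0,0,0.5, 0,0,0.05,0,0,0,0.5, 0,0,0.05,0,0,0,0.5, 0,0,0.05,0,0,0,0.5]'
```

```text
clock: 24.32
position: [483.8, 263.0, 146.1]
tcp_rot: [[0.893, 0.45, 0.0], [0.45, -0.893, 0.0], [0.0, 0.0, -1.0]]
ft_force: [0.5, -0.7, -1.9]
opening: 68.0
grasp_force: 15.0
clock: 24.9
position: [483.6, 262.9, 138.3]
tcp_rot: [[0.893, 0.45, -0.0], [0.45, -0.893, -0.0], [-0.0, 0.0, -1.0]]
ft_force: [0.4, -0.0, -0.6]
opening: 67.9
grasp_force: 15.0
```

```bash
python3 -m crank '[0,0,0.01,0,0,0,0.5, 0,0,0.02,0,0,0,0.5, 0,0,0.03,0,0,0,0.5, 0,0,0.04,0,0,0,0.5, 0,0,0.044,0,0,0,0.5, 0,0,0.044,0,0,0,0.5]'
python3 -m crank '[0,0,0.003,0,0,0,0.5, 0,0,0.006,0,0,0,0.5, 0,0,0.008,0,0,0,0.5, 0,0,0.008,0,0,0,0.5]'
```

```text
clock: 25.4
position: [483.5, 262.9, 131.6]
tcp_rot: [[0.893, 0.45, -0.0], [0.45, -0.893, -0.0], [-0.0, -0.0, -1.0]]
ft_force: [0.5, -0.1, -2.0]
opening: 67.8
grasp_force: 15.0
clock: 25.73
position: [483.8, 263.0, 130.7]
tcp_rot: [[0.893, 0.45, 0.0], [0.45, -0.893, 0.0], [0.0, 0.0, -1.0]]
ft_force: [0.3, -1.1, -0.5]
opening: 67.6
grasp_force: 15.0
```

```bash
python3 -m crank '[0,0,0.002,0,0,0,0.5, 0,0,0.004,0,0,0,0.5, 0,0,0.004,0,0,0,0.5]'
```

```text
clock: 25.98
position: [484.1, 263.0, 130.5]
tcp_rot: [[0.893, 0.45, 0.001], [0.45, -0.893, 0.0], [0.001, 0.0, -1.0]]
ft_force: [-0.1, -0.9, 4.2]
opening: 67.9
grasp_force: 15.0
```

Seated at the expected height, with 4 N of light contact. Release, rise clear and check.

```bash
python3 -m crank '[0,0,0,0,0,0,0.8, 0,0,0,0,0,0,0.9, 0,0,0,0,0,0,1, 0,0,0,0,0,0,1, 0,0,0,0,0,0,1, 0,0,-0.05,0,0,0,1, 0,0,-0.2,0,0,0,1, 0,0,-0.4,0,0,0,1, 0,0,-0.6,0,0,0,1, 0,0,-0.8,0,0,0,1, 0,0,-0.95,0,0,0,1, 0,0,-1,0,0,0,1, 0,0,-1,0,0,0,1, 0,0,-1,0,0,0,1]'
python3 - <<'E'
from wfit import *
now('b',(484,263,153))
cv2.imwrite('pics/s3.png',cv2.resize(ctrl.get_image('scene')[110:270,360:520],(480,480)))
E
```

```text
clock: 27.15
position: [483.3, 262.8, 279.2]
tcp_rot: [[0.893, 0.45, -0.001], [0.45, -0.893, -0.0], [-0.001, -0.0, -1.0]]
ft_force: [1.3, -0.8, 1.1]
opening: 92.7
grasp_force: 0.0
b [484.86 262.63] 0.05 tcp [483.31 262.81 279.2 ] shift [ 0.0087  0.0057 -0.    ]
```

View pics/s3.png

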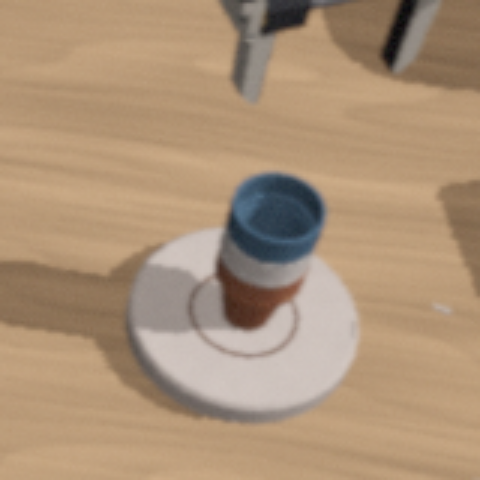

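The stack stands upright in the ring: blue (277,215) on white on terracotta, with the collars flush. The gripper is clear.

```bash
python3 -c "
from station import ctrl
print(ctrl.hand_in())"
```

```text
the job is handed in; nothing more can be done
None
```

The job is handed in: the terracotta, white and blue pots are stacked in that order, nested and upright inside the ring on the bat, finished in about 27 s with wrist force readings under 5 N, and the arm never went near the bowl, jar or brush.

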